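Set the soap cutter's fence to its mark and clamp it

TASK

The fence of the soap cutter stands past the index clip, too close to the slicing guide, and its knob drive has play. Using only the knob, wind the fence back until its pointer is at least 15 mm short of the clip, then wind it up towards the slicing guide until the pointer is in line with the clip, leaving the knob's play fully taken up in that direction. Then swing the wire bail over its dead centre until it snaps down on the other side, and leave the fence, the knob and the things around the cutter undisturbed.

Things in the scene. Friction and masses are not known exactly. Their poses are not given: they have to be found in the camera images.
- knob_grip (a point): Grey plastic knob on the robot's side of the cutter: upright bar 64 mm long, 18 mm thick, 43 to 81 mm above the counter, on a disc of 60 mm diameter (top 44 mm above the counter). The point is on the vertical turning axis, 66 mm above the counter; its x axis runs along the bar and turns with it. Counter-clockwise from above drives the fence to the slicing guide (cutter +y).
- knob (a joint): Place of the knob in its 0.40 rad of free play, rad: -0.20 taken up clockwise (fence drawn away from the guide), +0.20 taken up counter-clockwise (fence driven to the guide). In the play it turns with about 0.03 N m and the fence stays; beyond it the knob drives the fence with about 0.16 N m, 30 mm per radian. All stays where it is left.
- fence (a joint): Travel of the fence along the cutter's +y, m: 0 farthest from the slicing guide, 0.10 nearest to it. The fence is a white plastic plate 92 mm wide, 12 mm thick, its top 72 mm above the counter, square to its travel; a steel rack and a steel rod run from it.
- fence_mark (a point): Middle (in y) of the fence's dark steel pointer, a bar 4 mm thick that sticks out from the top of the fence over the back rail; the point is at its rail end, 66 mm above the counter. Moves with the fence. Axes: those of the cutter.
- clip_mark (a point): Index clip: dark steel saddle 22 mm long on the steel back rail, with a 3 mm thick upright fin whose middle is the mark; the point is 66 mm above the counter. Fixed. Axes: those of the cutter (x across the travel, away from the robot; y along the travel to the slicing guide; z up). The fence is set when fence_mark has y = 0 in this frame.
- bail_hinge (a point): Middle of the wire bail's hinge line, 36 mm above the counter, on a clamp block (top 42 mm above the counter, 45 mm in x, 60 mm in y) at the board's end away from the slicing guide. Axes: those of the cutter; the hinge line runs along y, the bail swings in the x-z plane. A keeper block 47 mm high stands 53 mm beyond the hinge in +x.
- bail_bar (a point): Middle of the bail's cross bar: steel wire U, 6.4 mm thick, 76 mm wide along y, cross bar 70 mm from the hinge line. Open, it leans 40 degrees from upright to -x (cross bar 90 mm above the counter, 45 mm on the -x side of the hinge); clamped, it leans 70 degrees to +x.
- bail (a joint): Angle of the bail, rad: 0 open (leaning to -x), 0.70 upright = dead centre, 1.92 clamped on the +x side. An over-centre spring pushes it towards the nearer end (about 1.5 to 2 N at the cross bar when open, falling to nothing upright); once past upright it snaps down by itself.
- soap_cage_mid (a point): Bystander, loose: stainless wire soap cage 129 x 95 x 52 mm holding a white soap bar; the point is its centre.
- dropper_mid (a point): Bystander, loose: compact amber glass dropper bottle, 42 mm diameter, 90 mm tall, black cap; the point is half-way up.
- comb_mid (a point): Bystander, loose: black plastic wide comb lying flat, 170 x 56 x 6 mm, the length along its y; the point is its centre.
- lidded_box_mid (a point): Bystander, loose: round terracotta-orange ceramic box with a knobbed lid (one piece), 88 mm diameter, 80 mm tall; the point is half-way up.
- tumbler_mid (a point): Bystander, loose: white ceramic tumbler, 72 mm diameter, 95 mm tall; the point is half-way up.

How it is judged:
By the outcome, as a careful person would: the job done as asked, in the order asked, and still so for the second after the job is handed in, with the robot touching nothing.
It also fails if it takes over 58 s, if anything falls off the work surface, if the arm or the gripper's body presses on something with over 40 N, if the wrist force passes 120 N, or if a joint passes its speed limit or range.

ROBOT

A 6-joint arm with a two-finger parallel gripper is mounted at the origin on the work surface. World frame = base frame: x ahead of the robot, y to its left, z up, the work surface at z = 0. Lengths are in m, angles in rad, forces in N, time in s.
With the tool pointing down it reaches from about 0.225 to 0.725 m from the base axis. Payload 3.1 kg.
Tool frame: the origin (TCP) lies midway between the tips of the shut fingers; the grasp point (between the pads) lies 19 mm behind it (r.grip_depth is the distance from the TCP to the grasp point, in m); y points along the fingers, z is the direction in which the jaws open and shut, and the axes are right-handed (so a half turn about y gives the same grasp; the last joint's range is limited). The gripper opens to 85 mm and grips with 20 to 120 N. Pads are 22 mm wide; open, the fingers measure 114 mm over their backs; the gripper's body (76 mm by 85 mm) begins 54 mm behind the grasp point. The pads swing forward as they close: fully open they stand 13 mm farther back than shut.
Start: joints at [1.118, 0.048, 0.099, 1.622, 0, 1.443], TCP at [0.168, 0.498, 0.231] pointing down, gripper open.
Joint ranges: [-2.91, 2.91], [-0.99, 1.94], [-1.21, 1.42], [-2.12, 2.29], [-1.49, 1.47], [-3.14, 3.14]. Speed limits (rad/s): [2.79, 2.79, 3.14, 3.14, 3.14, 3.14].

INTERFACE

Orientations are given as a unit quaternion [x, y, z, w].
In Python, from bench import status, imaging, r gives the robot as it stands.
- The arm moves only by the tool apply_moves, never from a script. Its argument "commands" is a list of rows, each an object of numbers: "claw": the closure in counts, from 0 (fully open) to 255 (shut); "dx", "dy", "dz": the shift along the world's x, y, z in m; "rx", "ry", "rz": the turn, a rotation vector about the world's x, y, z in degrees. In form: [{"claw": .., "dx": .., "dy": .., "dz": .., "rx": .., "ry": .., "rz": ..}, ...]. A call has 1 to 10 rows; each row is the pose to reach, as a shift and turn from the pose commanded when the call began; what a row does not reach only later rows make up. A row lasts 1/8 s, in which the tool goes at most 62.5 mm and 10.7 degrees, less where a joint would pass 70% of its speed; a pose out of reach is approached as far as the arm can. A call with a gripper value outside its range is refused whole. The fingers move at their own pace and stop on an object; "force" is the grip in N (left out, the last holds). Time passes only in rows, so rows that repeat a pose let the fingers close. It gives the time, the measured TCP pose, the force and the opening at its end, in the units of the state.
- status.sense(): the state, without advancing time (a new reading comes with each control period).
- imaging.grab_frame(name): name is "side" or "top"; returns a dict with "color" (400x640x3 uint8, red, green, blue), "vfov" (degrees; the focal length in pixels is half the picture's height over the tangent of half this angle, whatever the lens; pixels are square), "cx", "cy" (the principal point, pixels), "dist_coeffs" ([k1, k2, p1, p2, k3] as OpenCV has them; the pictures are not rectified), "camera_from_world" (4x4, takes a point from world to camera coordinates). Camera axes: x right, y down, z forward; pixel columns grow to the right and rows downward; lengths in m; the calibration is good to about 2 mm. A picture is of the moment at which its call begins. There is no depth.
- r.job_done(): hands the job in, once; it reports no verdict.
Trained networks look in the newest picture that a camera, given by its name, has taken for a name from the list of things; names that differ only in an ending like _2 or _b are one class to them, and where a whole thing is asked for, a point or a joint stands for the part that bears it (a point fixed in the world has none). Each returns a list of dicts, best first, with "p" (0 to 1); they miss things now and then, are a little off and sometimes report something else, mostly with a low value. They report only what shows in the picture. A call takes as long as a camera call.
- imaging.look_for(target, camera): "point" ([x, y, z] in m, in world coordinates, good to about 4 mm: the middle of the surface that is visible of it).
The state is a dict: "clock": time; "joints": joint angles; "joint_vel": joint speeds; "tau": joint torques, N m; "position": TCP position; "tcp_rot": TCP orientation; "wrist_force": force on the tool from outside, world axes, zero at the start; "wrist_torque": the same for the moment, N m; "grip_width": opening from 0.0 (shut) to 1.0 (fully open).
Only numpy, scipy, OpenCV 4.12 (cv2) and the standard library are available. Lean on these libraries where they do the work, as an engineer would, in place of code of your own. Each camera call takes 0.05 s, during which the arm holds its last target.

## Working session

There is one attempt and no reset: what is moved stays moved. The work goes in short steps, Python scripts to look and compute and a tool call to move; the robot and the scene stay as the last step left them, time stands still between calls to the robot, and variables do not carry over. Pictures are saved under pics/ and viewed, and the job is handed in when it is done.

Besides the shell and the picture viewer there is one more tool, called after "Emit:" in YAML: its name, and indented under it one key for each argument. apply_moves: Moves the arm, as the interface text tells. Its arguments: {"type":"object","properties":{"commands":{"type":"array"},"force":{"type":"number"}},"required":["commands"]}

```bash
ls; mkdir -p pics; cat > h.py <<'E'
from bench import status, imaging, r
import numpy as np, cv2
def K(f):
    fl=f["color"].shape[0]/2/np.tan(np.radians(f["vfov"])/2)
    return np.array([[fl,0,f["cx"]],[0,fl,f["cy"]],[0,0,1]])
def proj(f,P):
    M=f["camera_from_world"]; rv,_=cv2.Rodrigues(M[:3,:3])
    return cv2.projectPoints(np.array(P,float).reshape(-1,3),rv,M[:3,3],K(f),np.array(f["dist_coeffs"],float))[0].reshape(-1,2)
def atz(f,px,z):
    u=cv2.undistortPoints(np.array(px,float).reshape(-1,1,2),K(f),np.array(f["dist_coeffs"],float)).reshape(-1,2)
    M=np.array(f["camera_from_world"]);R=M[:3,:3];t=M[:3,3];c=-R.T@t
    d=np.c_[u,np.ones(len(u))]@R
    return c+d*((z-c[2])/d[:,2])[:,None]
def save(f,n): cv2.imwrite("pics/"+n,f["color"][:,:,::-1])
E
python3 - <<'E'
from h import *
for c in("side","top"):
    f=imaging.grab_frame(c);save(f,c+"0.png")
    M=np.array(f["camera_from_world"]);print(c,-M[:3,:3].T@M[:3,3],f["vfov"])
    for n in "knob_grip fence fence_mark clip_mark bail_hinge bail_bar soap_cage_mid dropper_mid comb_mid lidded_box_mid tumbler_mid".split():
        try:print(n,[(np.round(d["point"],3).tolist(),round(d["p"],2)) for d in imaging.look_for(n,c)[:2]])
        except Exception as e:print(n,e)
print(status.sense())
E
```

```text
pics
side [ 0.37671957 -0.52213882  0.57141728] 57.357733558590446
knob_grip [([0.446, 0.05, 0.062], 0.71)]
fence [([0.562, 0.055, 0.041], 0.9), ([0.683, 0.212, 0.053], 0.26)]
fence_mark [([0.5, -0.111, 0.083], 0.7), ([0.559, 0.053, 0.04], 0.68)]
clip_mark [([0.643, -0.004, 0.053], 0.58)]
bail_hinge [([0.515, -0.039, 0.021], 0.57)]
bail_bar [([0.503, -0.114, 0.082], 0.71)]
soap_cage_mid [([0.724, -0.029, 0.036], 0.57), ([0.566, -0.266, 0.06], 0.56)]
dropper_mid [([0.528, 0.268, 0.042], 0.85), ([0.451, 0.052, 0.062], 0.67)]
comb_mid [([0.355, -0.227, 0.0], 0.64), ([0.515, -0.037, 0.023], 0.18)]
lidded_box_mid [([0.681, 0.216, 0.055], 0.86), ([0.726, -0.028, 0.031], 0.37)]
tumbler_mid [([0.565, -0.264, 0.062], 0.67), ([0.514, -0.04, 0.021], 0.59)]
top [0.51510739 0.01901549 0.90734338] 55.24513975915113
knob_grip [([0.451, 0.06, 0.047], 0.59)]
fence [([0.545, 0.055, 0.034], 0.68), ([0.451, 0.062, 0.044], 0.19)]
fence_mark [([0.544, 0.057, 0.037], 0.86)]
clip_mark []
bail_hinge [([0.522, 0.015, 0.023], 0.92), ([0.566, -0.279, 0.057], 0.5)]
bail_bar [([0.498, -0.1, 0.092], 0.58)]
soap_ca
[... 204 characters left out ...]
umbler_mid [([0.564, -0.28, 0.058], 0.78)]
{'clock': 1.2, 'joints': array([1.11818337e+00, 4.79937327e-02, 9.92259114e-02, 1.62200009e+00,
       7.65401200e-06, 1.44299788e+00]), 'joint_vel': array([ 0.0002858 , -0.00037062, -0.00091898, -0.00010857,  0.00028885,
        0.00068807]), 'tau': array([-2.46079908e-03, -3.38653886e+01,  3.20158803e+01,  1.46936760e-03,
       -5.15798802e-04, -9.29569211e-06]), 'position': array([0.1675549 , 0.49754721, 0.23132783]), 'tcp_rot': array([-0.6977915 ,  0.11433482, -0.11433538,  0.69781229]), 'wrist_force': array([ 0.15744664, -0.27549416,  0.81363861]), 'wrist_torque': array([-0.02878824,  0.01763073,  0.05977721]), 'grip_width': 1.000746056343942}
```

View pics/side0.png

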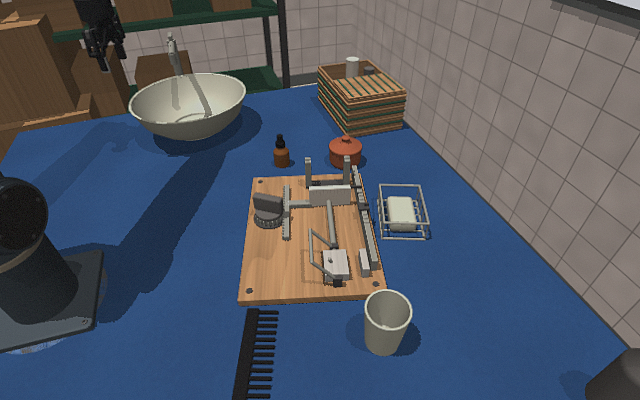

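View pics/top0.png

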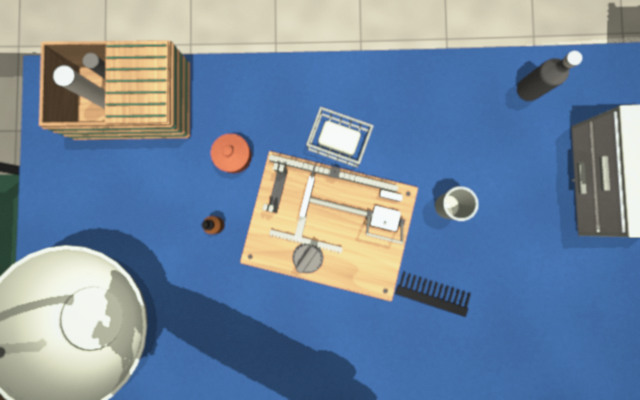

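```bash
python3 - <<'E'
import cv2
a=cv2.imread("pics/top0.png")[140:310,230:430]
cv2.imwrite("pics/top0z.png",cv2.resize(a,None,fx=3.5,fy=3.5,interpolation=cv2.INTER_CUBIC))
a=cv2.imread("pics/side0.png")[145:310,230:400]
cv2.imwrite("pics/side0z.png",cv2.resize(a,None,fx=3.5,fy=3.5,interpolation=cv2.INTER_CUBIC))
E
```

```text
(no output)
```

View pics/top0z.png

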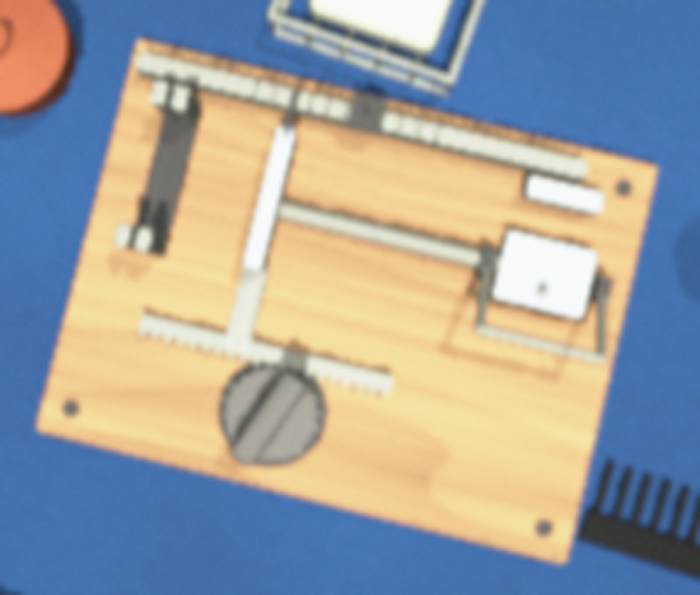

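View pics/side0z.png

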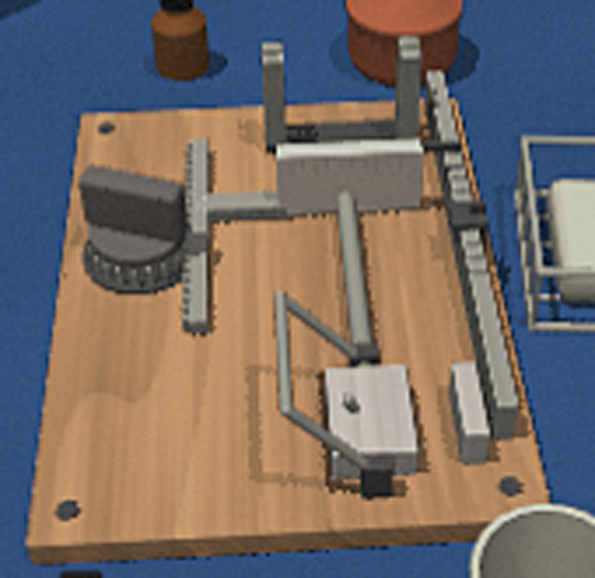

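```bash
cat >> h.py <<'E'
def tz(f,p,z): return atz(f,np.array(p,float).reshape(-1,2)/3.5+[230,140]-0.36,z)
def sz(f,p,z): return atz(f,np.array(p,float).reshape(-1,2)/3.5+[230,145]-0.36,z)
E
python3 - <<'E'
from h import *
f=imaging.grab_frame("top")
b=tz(f,[(138,40),(38,430),(567,563),(658,165)],.02);print("board",b)
for p,q in((0,3),(1,2)): print(np.degrees(np.arctan2(*(b[p]-b[q])[:2][::-1])))
for p,q in((1,0),(2,3)): print(np.degrees(np.arctan2(*(b[p]-b[q])[:2][::-1])), np.linalg.norm(b[p]-b[q]))
print("rail", tz(f,[(138,62),(588,168)],.05))
print("pointer",tz(f,[(292,115),(294,100)],.066)); print("clip",tz(f,[(368,105)],.066))
print("knob disc",tz(f,[(273,413)],.044),"bar",tz(f,[(240,453),(292,378),(318,392),(266,462)],.081))
print("fence",tz(f,[(287,127),(252,268)],.072))
print("block",tz(f,[(507,228),(597,245),(583,320),(495,300)],.042))
print("bail",tz(f,[(480,328),(604,356)],.09),"hinge",tz(f,[(486,258),(603,290)],.036))
print("keeper",tz(f,[(528,185),(603,200)],.047))
f=imaging.grab_frame("side")
print("S pointer",sz(f,[(445,145),(425,146)],.066),"clip",sz(f,[(473,208)],.06))
print("knob bar",sz(f,[(85,172),(185,188),(82,188)],.081),"disc c",sz(f,[(140,245)],.044))
print("bail",sz(f,[(280,294),(287,410)],.09))
print("fence",sz(f,[(278,152),(424,142)],.072))
E
```

```text
board [[ 0.6986668   0.14965484  0.02      ]
 [ 0.44006824  0.21728606  0.02      ]
 [ 0.34906742 -0.12758985  0.02      ]
 [ 0.60813755 -0.19555403  0.02      ]]
75.30537376038426
75.21853042554764
165.34371553603938 0.2672960797183131
165.30033012269143 0.2678366411553373
rail [[ 0.67804353  0.14534977  0.05      ]
 [ 0.6038668  -0.14354878  0.05      ]]
pointer [[0.63929409 0.04552587 0.066     ]
 [0.6488571  0.0441133  0.066     ]]
clip [[ 0.64480463 -0.00274849  0.066     ]]
knob disc [[0.45042095 0.06124649 0.044     ]] bar [[0.42925964 0.07996042 0.081     ]
 [0.47431815 0.04747333 0.081     ]
 [0.4655322  0.03164515 0.081     ]
 [0.42357059 0.06412162 0.081     ]]
fence [[0.63086056 0.04859644 0.072     ]
 [0.54255374 0.07176418 0.072     ]]
block [[ 0.56664552 -0.09171434  0.042     ]
 [ 0.55466765 -0.14934889  0.042     ]
 [ 0.50656874 -0.1388883   0.042     ]
 [ 0.52030328 -0.08278298  0.042     ]]
bail [[ 0.50318006 -0.06760053  0.09      ]
 [ 0.48510946 -0.14213294  0.09      ]] hinge [[ 0.5476913  -0.07834715  0.036     ]
 [ 0.52568845 -0.15348487  0.036     ]]
keeper [[ 0.59386632 -0.10528837  0.047     ]
 [ 0.58333138 -0.1531041   0.047     ]]
S pointer [[0.64673015 0.05205395 0.066     ]
 [0.63443807 0.05519367 0.066     ]] clip [[ 0.64259654 -0.00263509  0.06      ]]
knob bar [[0.42489721 0.08104919 0.081     ]
 [0.47832056 0.04717918 0.081     ]
 [0.42048137 0.06697949 0.081     ]] disc c [[0.44744826 0.0474377  0.044     ]]
bail [[ 0.5033398  -0.06327672  0.09      ]
 [ 0.48348115 -0.13951403  0.09      ]]
fence [[0.54309311 0.07230972 0.072     ]
 [0.63227671 0.05224469 0.072     ]]
```

```bash
python3 - <<'E'
from h import *
from scipy.spatial.transform import Rotation as R
s=status.sense(); M=R.from_quat(s["tcp_rot"]).as_matrix();print(M.round(3),"jaw yaw",np.degrees(np.arctan2(M[1,2],M[0,2])))
f=imaging.grab_frame("side");g=imaging.grab_frame("top")
print(proj(f,s["position"]),proj(g,s["position"]))
for z in(.08,.12,.16): print(z,"bowl side L/R rim",atz(f,[(131,107),(247,90)],z).round(3).tolist(),"top right rim",atz(g,[(147,325),(75,247)],z).round(3).tolist())
a=cv2.resize(g["color"][200:240,0:1],None)if 0 else None
c=f["color"][195:235,240:300];cv2.imwrite("pics/k1.png",cv2.resize(c[:,:,::-1],None,fx=12,fy=12,interpolation=cv2.INTER_CUBIC))
c=g["color"][235:280,285:330];cv2.imwrite("pics/k2.png",cv2.resize(c[:,:,::-1],None,fx=12,fy=12,interpolation=cv2.INTER_CUBIC))
E
```

```text
[[ 0.948 -0.     0.319]
 [-0.319 -0.     0.948]
 [-0.    -1.    -0.   ]] jaw yaw 71.38789640602876
[[117.1135081   70.07119767]] [[ 44.71617668 441.07914709]]
0.08 bowl side L/R rim [[0.146, 0.609, 0.08], [0.498, 0.601, 0.08]] top right rim [[0.318, 0.402, 0.08], [0.485, 0.558, 0.08]]
0.12 bowl side L/R rim [[0.165, 0.517, 0.12], [0.488, 0.509, 0.12]] top right rim [[0.327, 0.383, 0.12], [0.486, 0.532, 0.12]]
0.16 bowl side L/R rim [[0.184, 0.425, 0.16], [0.478, 0.418, 0.16]] top right rim [[0.337, 0.365, 0.16], [0.488, 0.506, 0.16]]
```

View pics/k1.png

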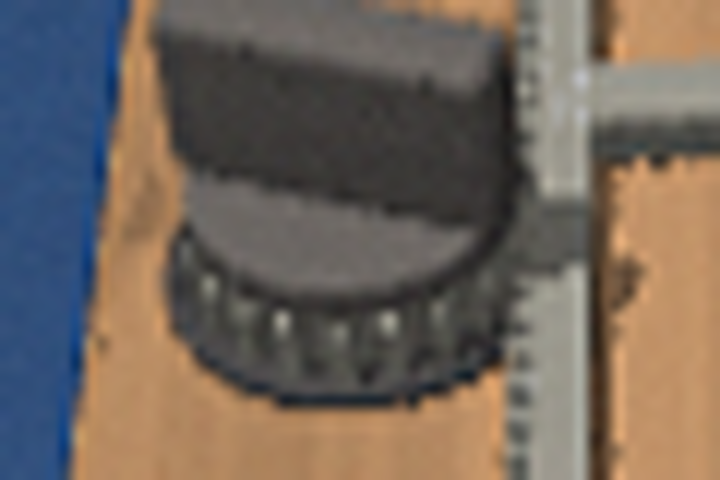

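View pics/k2.png

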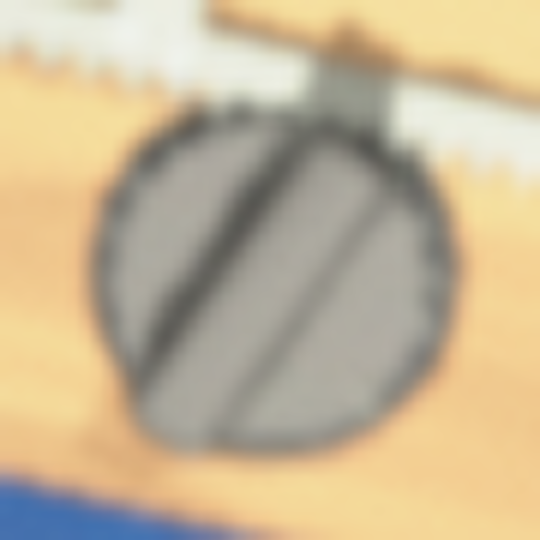

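```bash
python3 - <<'E'
from h import *
f=imaging.grab_frame("side");g=imaging.grab_frame("top")
print(atz(g,[(285+268/12-.46,235+295/12-.46)],.081))
# disc top circle side: left (185,..) etc
q=np.array([(155,30),(500,98),(505,40),(165,0)])/12+[240,195]-.46
print(atz(f,q,.081))
q=np.array([(175,165),(500,228)])/12+[240,195]-.46
print(atz(f,q,.044))
print(proj(g,[[.447,.0565,.081],[.447,.0565,.044]]))
print(status.sense()["clock"])
E
```

```text
[[0.45006532 0.06112459 0.081     ]]
[[0.42003822 0.07156553 0.081     ]
 [0.47254974 0.03476723 0.081     ]
 [0.47697323 0.04925414 0.081     ]
 [0.42317172 0.07902876 0.081     ]]
[[0.41991142 0.07794652 0.044     ]
 [0.47149108 0.04286134 0.044     ]]
[[309.04825284 260.5313588 ]
 [309.77796274 259.14606459]]
1.5
```

Emit:
apply_moves:
  commands:
    - {"claw":60,"dz":0.05,"rz":10}
    - {"claw":60,"dx":0.03,"dy":-0.05,"dz":0.07,"rz":20}
    - {"claw":60,"dx":0.06,"dy":-0.1,"dz":0.07,"rz":30}
    - {"claw":60,"dx":0.1,"dy":-0.15,"dz":0.07,"rz":40}
    - {"claw":60,"dx":0.13,"dy":-0.2,"dz":0.07,"rz":50}
    - {"claw":60,"dx":0.16,"dy":-0.25,"dz":0.05,"rz":60}
    - {"claw":60,"dx":0.19,"dy":-0.3,"dz":0.02,"rz":70}
    - {"claw":60,"dx":0.22,"dy":-0.35,"dz":0,"rz":80}
    - {"claw":60,"dx":0.25,"dy":-0.4,"dz":-0.02,"rz":90}
    - {"claw":60,"dx":0.28,"dy":-0.441,"dz":-0.04,"rz":100}
  force: 25

```text
schema error: expected keys claw, dx, dy, dz, rx, ry, rz
```

Emit:
apply_moves:
  commands:
    - {"claw":60,"dx":0,"dy":0,"dz":0.05,"rx":0,"ry":0,"rz":10}
    - {"claw":60,"dx":0.03,"dy":-0.05,"dz":0.07,"rx":0,"ry":0,"rz":20}
    - {"claw":60,"dx":0.06,"dy":-0.1,"dz":0.07,"rx":0,"ry":0,"rz":30}
    - {"claw":60,"dx":0.1,"dy":-0.15,"dz":0.07,"rx":0,"ry":0,"rz":40}
    - {"claw":60,"dx":0.13,"dy":-0.2,"dz":0.07,"rx":0,"ry":0,"rz":50}
    - {"claw":60,"dx":0.16,"dy":-0.25,"dz":0.05,"rx":0,"ry":0,"rz":60}
    - {"claw":60,"dx":0.19,"dy":-0.3,"dz":0.02,"rx":0,"ry":0,"rz":70}
    - {"claw":60,"dx":0.22,"dy":-0.35,"dz":0,"rx":0,"ry":0,"rz":80}
    - {"claw":60,"dx":0.25,"dy":-0.4,"dz":-0.02,"rx":0,"ry":0,"rz":90}
    - {"claw":60,"dx":0.281,"dy":-0.438,"dz":-0.04,"rx":0,"ry":0,"rz":100}
  force: 25

```text
clock: 2.75
position: [0.4197, 0.1026, 0.2117]
tcp_rot: [0.563, 0.428, -0.427, -0.563]
wrist_force: [0.3, 0.5, 0.6]
grip_width: 0.764
```

Emit:
apply_moves:
  commands:
    - {"claw":60,"dx":0,"dy":0,"dz":0,"rx":0,"ry":0,"rz":0}
    - {"claw":60,"dx":0,"dy":0,"dz":0,"rx":0,"ry":0,"rz":0}

```text
clock: 3.0
position: [0.4187, 0.1043, 0.212]
tcp_rot: [-0.564, -0.426, 0.426, 0.565]
wrist_force: [1.0, 0.5, 0.1]
grip_width: 0.767
```

```bash
cat >> h.py <<'E'
from scipy.spatial.transform import Rotation as Rr
def st():
    s=status.sense();M=Rr.from_quat(s["tcp_rot"]).as_matrix()
    print("t",round(s["clock"],2),"pos",s["position"].round(4),"jawyaw",np.degrees(np.arctan2(M[1,2],M[0,2])).round(2),"down",M[:,1].round(3),"q6",s["joints"][5].round(3),"F",s["wrist_force"].round(1),"T",s["wrist_torque"].round(2),"w",round(s["grip_width"]*85,1))
    return s
E
python3 -c "
from h import *
st()"
```

```text
t 3.0 pos [0.4187 0.1043 0.212 ] jawyaw 164.0 down [-0.     0.001 -1.   ] q6 -1.204 F [1.  0.5 0.1] T [-0.05  0.01  0.01] w 65.2
```

Emit:
apply_moves:
  commands:
    - {"claw":115,"dx":0.015,"dy":-0.022,"dz":-0.03,"rx":0,"ry":0,"rz":10}
    - {"claw":115,"dx":0.03,"dy":-0.0445,"dz":-0.06,"rx":0,"ry":0,"rz":20}
    - {"claw":115,"dx":0.0305,"dy":-0.0445,"dz":-0.07,"rx":0,"ry":0,"rz":30}
    - {"claw":115,"dx":0.0305,"dy":-0.0445,"dz":-0.08,"rx":0,"ry":0,"rz":40}
    - {"claw":115,"dx":0.0305,"dy":-0.0445,"dz":-0.09,"rx":0,"ry":0,"rz":50}
    - {"claw":115,"dx":0.0305,"dy":-0.0445,"dz":-0.1,"rx":0,"ry":0,"rz":60}
    - {"claw":115,"dx":0.0305,"dy":-0.0445,"dz":-0.1,"rx":0,"ry":0,"rz":70}
    - {"claw":115,"dx":0.0305,"dy":-0.0445,"dz":-0.1,"rx":0,"ry":0,"rz":72.5}
    - {"claw":115,"dx":0.0305,"dy":-0.0445,"dz":-0.1,"rx":0,"ry":0,"rz":72.5}

```text
clock: 4.12
position: [0.4497, 0.061, 0.1129]
tcp_rot: [0.203, 0.678, -0.677, -0.202]
wrist_force: [0.1, -0.3, 0.5]
grip_width: 0.549
```

```bash
python3 -c "
from h import *
st()
f=imaging.grab_frame('side')
cv2.imwrite('pics/a1.png',cv2.resize(f['color'][100:310,180:420,::-1],None,fx=2.8,fy=2.8,interpolation=cv2.INTER_CUBIC))"
```

```text
t 4.12 pos [0.4497 0.061  0.1129] jawyaw -123.31 down [ 0.002  0.    -1.   ] q6 -2.573 F [ 0.1 -0.3  0.5] T [ 0.02 -0.04 -0.06] w 46.7
```

View pics/a1.png

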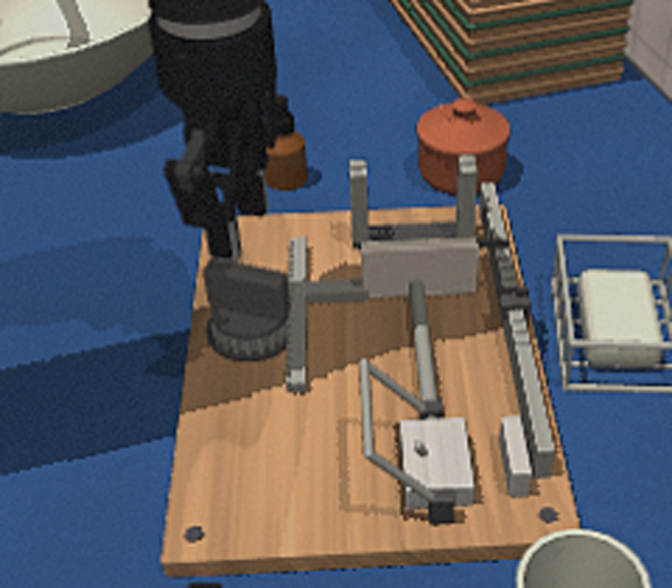

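Emit:
apply_moves:
  commands:
    - {"claw":115,"dx":-0.0005,"dy":-0.001,"dz":-0.03,"rx":0,"ry":0,"rz":0}
    - {"claw":115,"dx":-0.0005,"dy":-0.001,"dz":-0.06,"rx":0,"ry":0,"rz":0}
    - {"claw":115,"dx":-0.0005,"dy":-0.001,"dz":-0.06,"rx":0,"ry":0,"rz":0}
    - {"claw":230,"dx":-0.0005,"dy":-0.001,"dz":-0.06,"rx":0,"ry":0,"rz":0}
    - {"claw":230,"dx":-0.0005,"dy":-0.001,"dz":-0.06,"rx":0,"ry":0,"rz":0}
    - {"claw":230,"dx":-0.0005,"dy":-0.001,"dz":-0.06,"rx":0,"ry":0,"rz":0}
    - {"claw":230,"dx":-0.0005,"dy":-0.001,"dz":-0.06,"rx":0,"ry":0,"rz":0}
  force: 30

```text
clock: 5.05
position: [0.4513, 0.0612, 0.0539]
tcp_rot: [0.204, 0.68, -0.675, -0.202]
wrist_force: [2.8, 7.0, -0.2]
grip_width: 0.2
```

```bash
python3 -c "
from h import *
st()
f=imaging.grab_frame('side')
cv2.imwrite('pics/a2.png',cv2.resize(f['color'][100:310,180:420,::-1],None,fx=2.8,fy=2.8,interpolation=cv2.INTER_CUBIC))"
```

```text
t 5.05 pos [0.4513 0.0612 0.0539] jawyaw -123.33 down [ 0.005  0.006 -1.   ] q6 -2.577 F [ 2.8  7.  -0.2] T [ 1.24 -0.41 -0.07] w 17.0
```

View pics/a2.png

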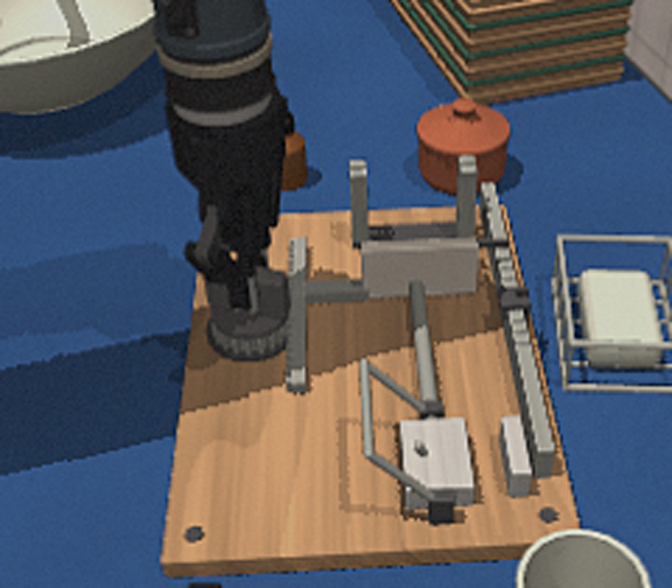

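Emit:
apply_moves:
  commands:
    - {"claw":230,"dx":0.001,"dy":0.002,"dz":0,"rx":0,"ry":0,"rz":-6}
    - {"claw":230,"dx":0.001,"dy":0.002,"dz":0,"rx":0,"ry":0,"rz":-14}
    - {"claw":230,"dx":0.001,"dy":0.002,"dz":0,"rx":0,"ry":0,"rz":-22}
    - {"claw":230,"dx":0.001,"dy":0.002,"dz":0,"rx":0,"ry":0,"rz":-30}
    - {"claw":230,"dx":0.001,"dy":0.002,"dz":0,"rx":0,"ry":0,"rz":-38}
    - {"claw":230,"dx":0.001,"dy":0.002,"dz":0,"rx":0,"ry":0,"rz":-46}
    - {"claw":230,"dx":0.001,"dy":0.002,"dz":0,"rx":0,"ry":0,"rz":-50}
    - {"claw":230,"dx":0.001,"dy":0.002,"dz":0,"rx":0,"ry":0,"rz":-50}

```text
clock: 6.1
position: [0.4498, 0.0606, 0.0538]
tcp_rot: [-0.47, -0.528, 0.528, 0.47]
wrist_force: [-4.5, 0.8, 5.7]
grip_width: 0.202
```

```bash
python3 -c "
from h import *
st()
f=imaging.grab_frame('side')
cv2.imwrite('pics/a3.png',cv2.resize(f['color'][100:310,180:420,::-1],None,fx=2.8,fy=2.8,interpolation=cv2.INTER_CUBIC))"
```

```text
t 6.1 pos [0.4498 0.0606 0.0538] jawyaw -173.36 down [-0. -0. -1.] q6 -1.701 F [-4.5  0.8  5.7] T [-0.02  1.22 -0.04] w 17.2
```

View pics/a3.png

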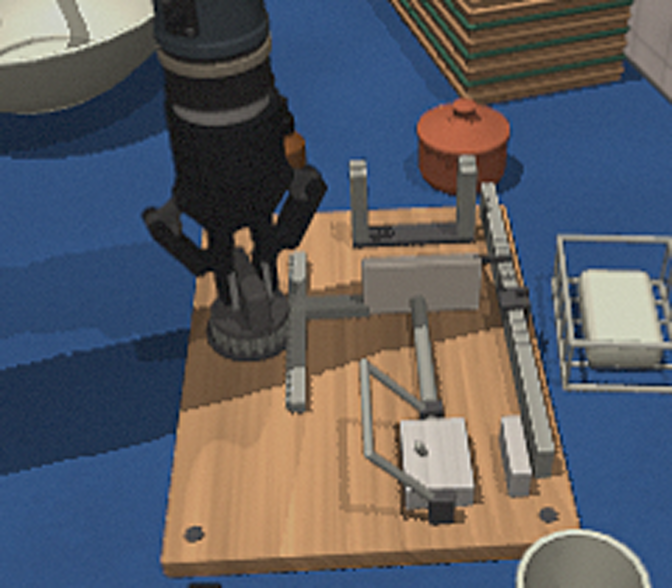

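Emit:
apply_moves:
  commands:
    - {"claw":230,"dx":-0.0015,"dy":0,"dz":0,"rx":0,"ry":0,"rz":-8}
    - {"claw":230,"dx":-0.0015,"dy":0,"dz":0,"rx":0,"ry":0,"rz":-16}
    - {"claw":230,"dx":-0.0015,"dy":0,"dz":0,"rx":0,"ry":0,"rz":-25}
    - {"claw":230,"dx":-0.0015,"dy":0,"dz":0,"rx":0,"ry":0,"rz":-34}
    - {"claw":230,"dx":-0.0015,"dy":0,"dz":0,"rx":0,"ry":0,"rz":-43}
    - {"claw":230,"dx":-0.0015,"dy":0,"dz":0,"rx":0,"ry":0,"rz":-52}
    - {"claw":230,"dx":-0.0015,"dy":0,"dz":0,"rx":0,"ry":0,"rz":-61}
    - {"claw":230,"dx":-0.0015,"dy":0,"dz":0,"rx":0,"ry":0,"rz":-70}
    - {"claw":230,"dx":-0.0015,"dy":0,"dz":0,"rx":0,"ry":0,"rz":-78}
    - {"claw":230,"dx":-0.0015,"dy":0,"dz":0,"rx":0,"ry":0,"rz":-80}

```text
clock: 7.4
position: [0.4474, 0.0622, 0.0538]
tcp_rot: [-0.698, -0.102, 0.103, 0.701]
wrist_force: [-6.4, 3.3, 7.3]
grip_width: 0.209
```

```bash
python3 -c "
from h import *
st()
f=imaging.grab_frame('side')
cv2.imwrite('pics/a4.png',cv2.resize(f['color'][100:310,180:420,::-1],None,fx=2.8,fy=2.8,interpolation=cv2.INTER_CUBIC))"
```

```text
t 7.4 pos [0.4474 0.0622 0.0538] jawyaw 106.64 down [-0.002  0.004 -1.   ] q6 -0.304 F [-6.4  3.3  7.3] T [0.85 1.61 0.16] w 17.8
```

View pics/a4.png

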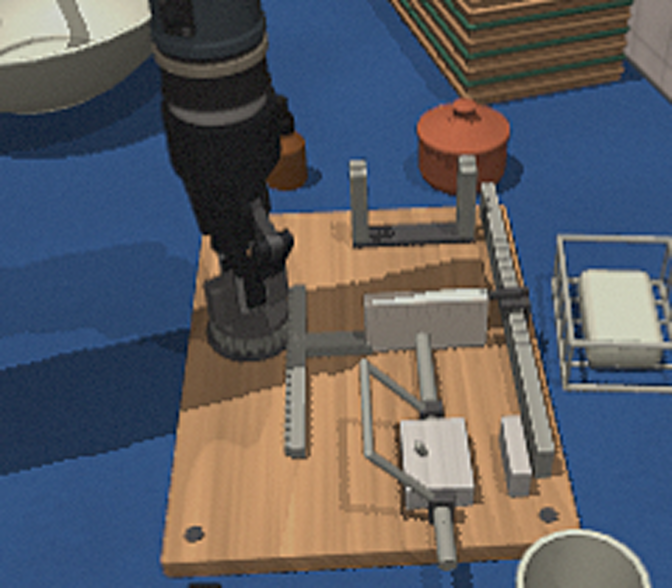

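Emit:
apply_moves:
  commands:
    - {"claw":230,"dx":-0.001,"dy":0.001,"dz":0,"rx":0,"ry":0,"rz":-8}
    - {"claw":230,"dx":-0.001,"dy":0.001,"dz":0,"rx":0,"ry":0,"rz":-16}
    - {"claw":230,"dx":-0.001,"dy":0.001,"dz":0,"rx":0,"ry":0,"rz":-24}
    - {"claw":230,"dx":-0.001,"dy":0.001,"dz":0,"rx":0,"ry":0,"rz":-32}
    - {"claw":230,"dx":-0.001,"dy":0.001,"dz":0,"rx":0,"ry":0,"rz":-40}
    - {"claw":230,"dx":-0.001,"dy":0.001,"dz":0,"rx":0,"ry":0,"rz":-42}
    - {"claw":230,"dx":-0.001,"dy":0.001,"dz":0,"rx":0,"ry":0,"rz":-42}

```text
clock: 8.32
position: [0.4476, 0.0638, 0.0538]
tcp_rot: [-0.688, 0.155, -0.155, 0.692]
wrist_force: [-4.6, 5.0, 5.3]
grip_width: 0.201
```

```bash
python3 -c "
from h import *
st()
f=imaging.grab_frame('side')
save(f,'s5.png')
cv2.imwrite('pics/a5.png',cv2.resize(f['color'][100:310,180:420,::-1],None,fx=2.8,fy=2.8,interpolation=cv2.INTER_CUBIC))
f=imaging.grab_frame('top');save(f,'t5.png')
cv2.imwrite('pics/b5.png',cv2.resize(f['color'][150:220,280:410,::-1],None,fx=6,fy=6,interpolation=cv2.INTER_CUBIC))
"
```

```text
t 8.32 pos [0.4476 0.0638 0.0538] jawyaw 64.73 down [ 0.001  0.005 -1.   ] q6 0.431 F [-4.6  5.   5.3] T [ 1.15  0.93 -0.02] w 17.1
```

View pics/a5.png

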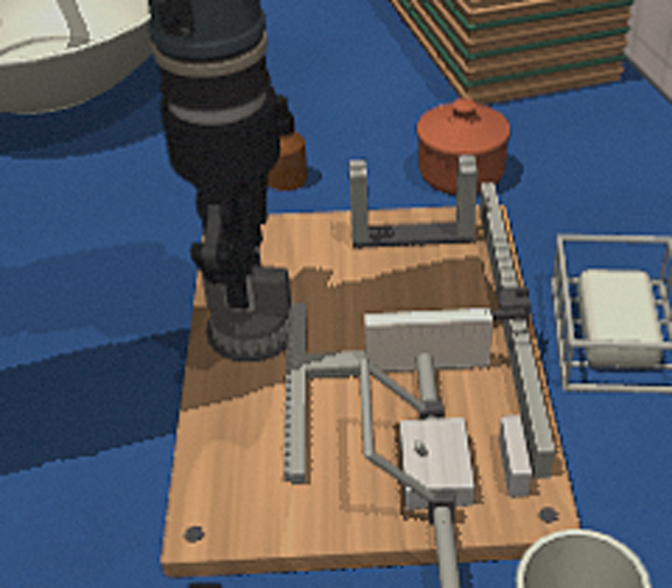

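View pics/b5.png

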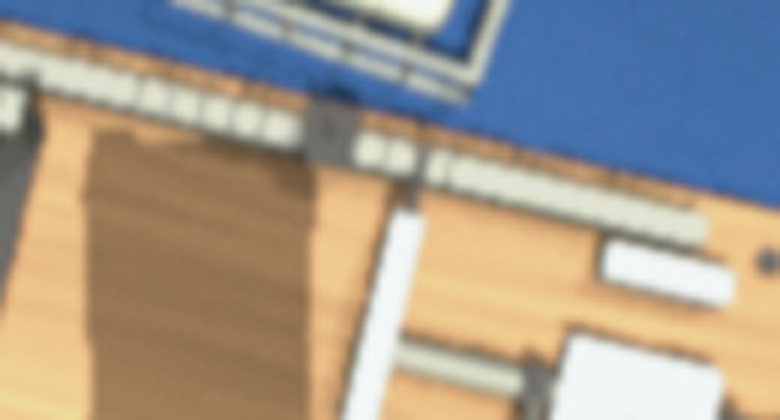

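```bash
python3 -c "
from h import *
g=imaging.grab_frame('top')
a=np.radians(75.3);yc=np.array([np.cos(a),np.sin(a),0])
z=lambda p:atz(g,np.array(p,float).reshape(-1,2)/6+[280,150]-.42,.066)
P=z([(416,185),(421,145),(331,130),(335,95)])
print(P.round(4),(P@yc).round(4))
g0=cv2.imread('pics/top0.png')
"

```

```text
[[ 0.6202 -0.0336  0.066 ]
 [ 0.635  -0.0357  0.066 ]
 [ 0.6412 -0.0026  0.066 ]
 [ 0.6542 -0.0043  0.066 ]] [0.1249 0.1266 0.1602 0.1618]
```

Emit:
apply_moves:
  commands:
    - {"claw":230,"dx":0,"dy":0.0005,"dz":0,"rx":0,"ry":0,"rz":8}
    - {"claw":230,"dx":0,"dy":0,"dz":0,"rx":0,"ry":0,"rz":16}
    - {"claw":230,"dx":0,"dy":0,"dz":0,"rx":0,"ry":0,"rz":25}
    - {"claw":230,"dx":0,"dy":0,"dz":0,"rx":0,"ry":0,"rz":34}
    - {"claw":230,"dx":0.0005,"dy":-0.0005,"dz":0,"rx":0,"ry":0,"rz":43}
    - {"claw":230,"dx":0.001,"dy":-0.001,"dz":0,"rx":0,"ry":0,"rz":52}
    - {"claw":230,"dx":0.001,"dy":-0.001,"dz":0,"rx":0,"ry":0,"rz":61}
    - {"claw":230,"dx":0.001,"dy":-0.001,"dz":0,"rx":0,"ry":0,"rz":70}
    - {"claw":230,"dx":0.001,"dy":-0.001,"dz":0,"rx":0,"ry":0,"rz":75}
    - {"claw":230,"dx":0.001,"dy":-0.001,"dz":0,"rx":0,"ry":0,"rz":75}

```text
clock: 9.72
position: [0.448, 0.0612, 0.0538]
tcp_rot: [-0.641, -0.297, 0.297, 0.642]
wrist_force: [-4.8, 1.1, 7.4]
grip_width: 0.201
```

```bash
python3 -c "
from h import *
st()
f=imaging.grab_frame('side')
save(f,'s6.png')
cv2.imwrite('pics/a6.png',cv2.resize(f['color'][170:240,300:400,::-1],None,fx=8,fy=8,interpolation=cv2.INTER_CUBIC))
f=imaging.grab_frame('top');save(f,'t6.png')
cv2.imwrite('pics/b6.png',cv2.resize(f['color'][150:200,290:370,::-1],None,fx=10,fy=10,interpolation=cv2.INTER_CUBIC))
"
```

```text
t 9.72 pos [0.448  0.0612 0.0538] jawyaw 139.71 down [-0.001  0.001 -1.   ] q6 -0.881 F [-4.8  1.1  7.4] T [0.34 1.35 0.02] w 17.1
```

View pics/a6.png

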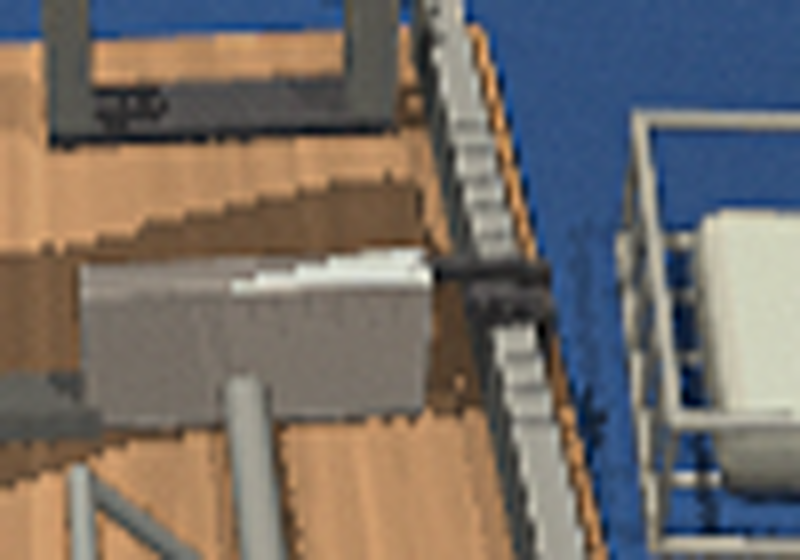

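View pics/b6.png

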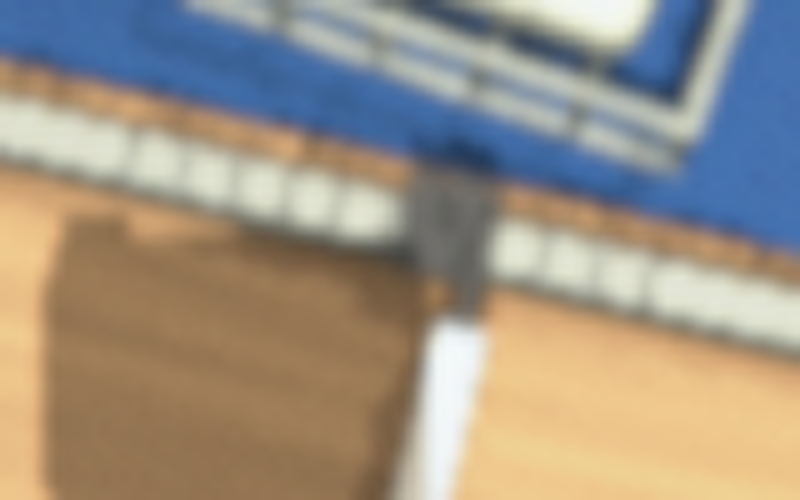

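```bash
cat >> h.py <<'E'
A=np.radians(-14.74); XC=np.array([np.cos(A),np.sin(A),0]); YC=np.array([-np.sin(A),np.cos(A),0])
def rect(cam,f,img,z=.066,x=(.50,.66),y=(.08,.26),s=.0005):
    xs=np.arange(x[1],x[0],-s); ys=np.arange(y[1],y[0],-s)
    X,Y=np.meshgrid(xs,ys,indexing='ij')
    P=X[...,None]*XC+Y[...,None]*YC; P[...,2]=z
    m=proj(f,P.reshape(-1,3)).reshape(X.shape+(2,)).astype(np.float32)
    return cv2.remap(img,m[...,0],m[...,1],cv2.INTER_CUBIC),xs,ys
E
python3 - <<'E'
from h import *
g=imaging.grab_frame('top')
C=np.array([.6448,-.0027,.066]);print(C@XC,C@YC)
out=[]
for n in('top0','t5','t6'):
    im,xs,ys=rect('top',g,cv2.imread(f'pics/{n}.png'),x=(.585,.645),y=(.11,.23),s=.0002)
    out.append(im[:, :])
o=np.vstack(out);print(o.shape)
for k in range(0,600,50): cv2.line(o,(k,0),(k,o.shape[0]-1),(0,0,255) ,1)
cv2.imwrite('pics/r6.png',cv2.resize(o,(780,600*1) if 0 else None,fx=.65,fy=.65) if 0 else o[:, :])
print(o.shape)
E
```

```text
0.6242668340597711 0.16144735951074016
(903, 600, 3)
(903, 600, 3)
```

```bash
python3 -c "
import cv2;o=cv2.imread('pics/r6.png');cv2.imwrite('pics/r6b.png',cv2.resize(o,(600,600)))"
```

```text
(no output)
```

View pics/r6b.png

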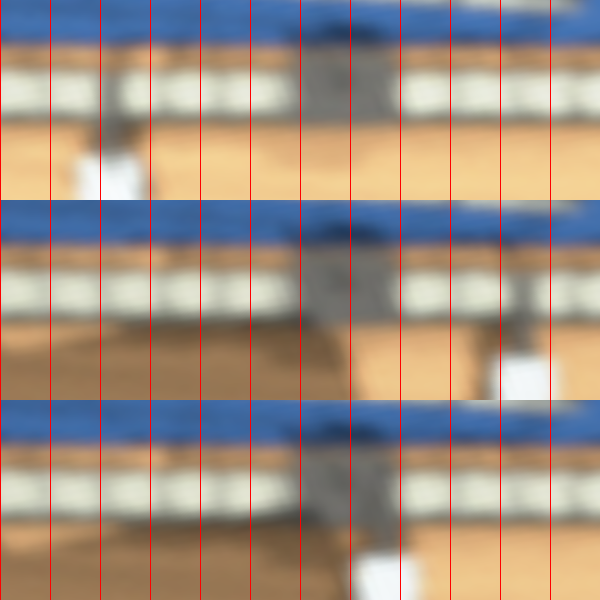

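```bash
cat >> h.py <<'E'
def edges(sig,ys,lev):
    out=[]
    for i in range(len(sig)-1):
        if (sig[i]-lev)*(sig[i+1]-lev)<0:
            t=(lev-sig[i])/(sig[i+1]-sig[i]); out.append((round(1e3*(ys[i]+t*(ys[i+1]-ys[i])),2),'+' if sig[i+1]>sig[i] else '-'))
    return out
def gauge(g,img,verbose=True):
    gr=lambda im: im.astype(float).min(2)
    # fence top plane .072
    im,xs,ys=rect('top',g,img,z=.072,x=(.575,.595),y=(.09,.25),s=.0002)
    print('fence z.072',edges(gr(im).mean(0),ys,195))
    for z in (.05,.06):
        im,xs,ys=rect('top',g,img,z=z,x=(.618,.627),y=(.11,.23),s=.0002)
        print('rail z',z,edges(gr(im).mean(0),ys,165))
    im,xs,ys=rect('top',g,img,z=.066,x=(.603,.609),y=(.11,.23),s=.0002)
    p=gr(im).mean(0); print('pointer gap min', round(1e3*ys[np.argmin(p)],2),round(p.min()))
E
python3 - <<'E'
from h import *
g=imaging.grab_frame('top')
for n in('top0','t5','t6'): print(n);gauge(g,cv2.imread(f'pics/{n}.png'))
M=np.array(g["camera_from_world"]);c=-M[:3,:3].T@M[:3,3];print(c@YC)
print(np.degrees(A))
E
```

```text
top0
fence z.072 [(np.float64(214.02), '+'), (np.float64(201.74), '-')]
rail z 0.05 [(np.float64(212.16), '-'), (np.float64(205.92), '+'), (np.float64(174.68), '-'), (np.float64(149.44), '+')]
rail z 0.06 [(np.float64(212.29), '-'), (np.float64(204.39), '+'), (np.float64(196.18), '+'), (np.float64(188.04), '-'), (np.float64(184.71), '+'), (np.float64(176.19), '-'), (np.float64(148.31), '+'), (np.float64(140.76), '-'), (np.float64(138.17), '+'), (np.float64(115.58), '-'), (np.float64(112.72), '+')]
pointer gap min 204.2 80
t5
fence z.072 [(np.float64(130.73), '+'), (np.float64(119.12), '-')]
rail z 0.05 [(np.float64(211.02), '-'), (np.float64(210.33), '+'), (np.float64(175.72), '-'), (np.float64(148.79), '+'), (np.float64(129.45), '-'), (np.float64(121.11), '+')]
rail z 0.06 [(np.float64(225.55), '-'), (np.float64(219.01), '+'), (np.float64(212.87), '-'), (np.float64(206.19), '+'), (np.float64(200.06), '-'), (np.float64(194.3), '+'), (np.float64(189.74), '-'), (np.float64(182.81), '+'), (np.float64(178.56), '-'), (np.float64(147.24), '+'), (np.float64(142.79), '-'), (np.float64(136.59), '+'), (np.float64(131.64), '-'), (np.float64(119.69), '+'), (np.float64(117.19), '-')]
pointer gap min 170.8 61
t6
fence z.072 [(np.float64(157.4), '+'), (np.float64(146.42), '-')]
rail z 0.05 [(np.float64(175.7), '-'), (np.float64(148.84), '+')]
rail z 0.06 [(np.float64(225.41), '-'), (np.float64(219.27), '+'), (np.float64(212.82), '-'), (np.float64(206.37), '+'), (np.float64(199.91), '-'), (np.float64(194.38), '+'), (np.float64(189.5), '-'), (np.float64(182.97), '+'), (np.float64(178.48), '-'), (np.float64(147.17), '+'), (np.float64(142.7), '-'), (np.float64(136.61), '+'), (np.float64(130.66), '-'), (np.float64(121.84), '+'), (np.float64(117.09), '-'), (np.float64(111.21), '+')]
pointer gap min 170.6 60
0.14945009520236768
-14.739999999999998
```

```bash
python3 - <<'E'
from h import *
f=imaging.grab_frame('side')
a=cv2.imread('pics/side0.png')[180:230,345:385]; b=cv2.imread('pics/s6.png')[180:230,345:385]
cv2.imwrite('pics/c6.png',cv2.resize(np.hstack([a,b]),None,fx=10,fy=10,interpolation=cv2.INTER_CUBIC))
for y in(.151,.162,.173):
  P=[.624*XC+y*YC+[0,0,z] for z in(.045,.066)]
  print(y,(proj(f,P)-[345,180]+.5)*10)
M=np.array(f["camera_from_world"]);c=-M[:3,:3].T@M[:3,3];print(c@YC,c@XC)
E
```

```text
0.151 [[213.66769027 329.48294417]
 [221.21006289 255.30895573]]
0.162 [[205.71780774 294.56875145]
 [213.02514993 220.54770985]]
0.173 [[197.92770922 260.37664353]
 [205.00822194 186.52049041]]
-0.409105464802868 0.4971712963558366
```

View pics/c6.png

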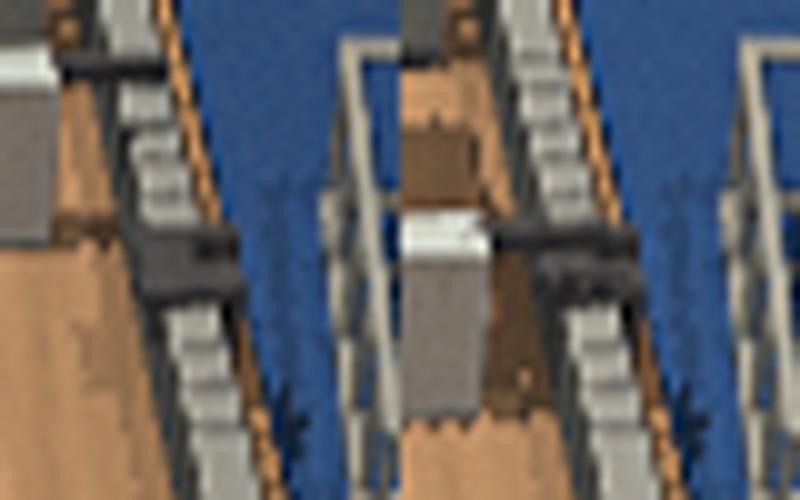

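```bash
python3 - <<'E'
from h import *
g=imaging.grab_frame('top')
im,xs,ys=rect('top',g,cv2.imread('pics/top0.png'),z=.062,x=(.605,.65),y=(.14,.185),s=.0001)
o=cv2.convertScaleAbs(im,alpha=2.2,beta=-130)
for k in range(0,450,50): cv2.line(o,(k,0),(k,8),(0,0,255),1)
cv2.imwrite('pics/fin.png',cv2.resize(o,None,fx=1.7,fy=1.3))
for a,b in((.612,.618),(.618,.624),(.624,.63),(.63,.636),(.636,.642)):
    m=(xs>=a)&(xs<b); p=im[m].astype(float).mean((0,2)); print(a,[int(v) for v in p[60:400:15]])
print((ys[60:400:15]*1e3).round(1).tolist())
E
```

```text
0.612 [212, 207, 196, 180, 164, 144, 128, 119, 115, 115, 114, 114, 114, 115, 115, 115, 113, 118, 133, 162, 193, 212, 221]
0.618 [209, 204, 196, 182, 162, 141, 124, 114, 113, 111, 107, 103, 103, 107, 111, 113, 115, 118, 133, 159, 186, 206, 212]
0.624 [149, 151, 148, 142, 133, 123, 116, 112, 111, 109, 106, 108, 109, 111, 112, 113, 113, 115, 120, 128, 140, 148, 150]
0.63 [123, 125, 125, 119, 109, 99, 94, 90, 86, 85, 83, 82, 81, 80, 80, 80, 85, 93, 101, 109, 114, 117, 118]
0.636 [110, 111, 110, 108, 106, 105, 104, 104, 100, 94, 89, 88, 90, 94, 95, 98, 102, 108, 113, 114, 115, 113, 112]
[179.0, 177.5, 176.0, 174.5, 173.0, 171.5, 170.0, 168.5, 167.0, 165.5, 164.0, 162.5, 161.0, 159.5, 158.0, 156.5, 155.0, 153.5, 152.0, 150.5, 149.0, 147.5, 146.0]
```

View pics/fin.png

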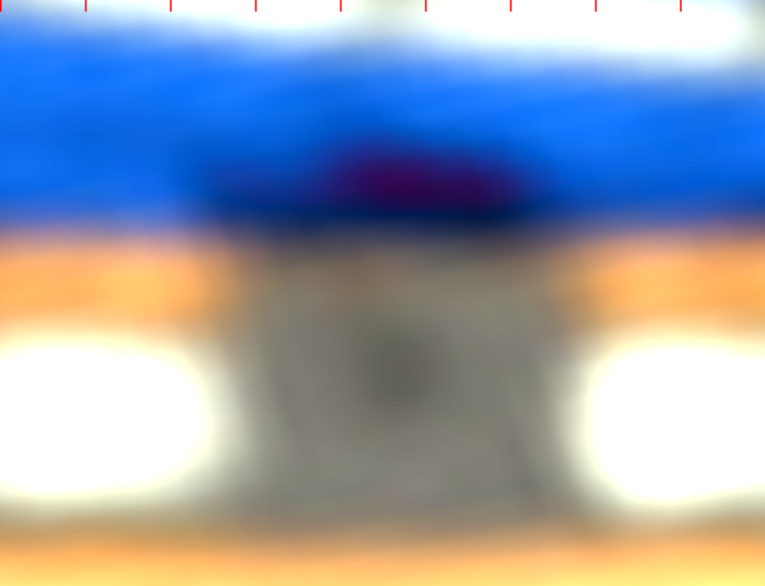

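Emit:
apply_moves:
  commands:
    - {"claw":230,"dx":-0.0005,"dy":0,"dz":0,"rx":0,"ry":0,"rz":6}
    - {"claw":230,"dx":-0.0005,"dy":0,"dz":0,"rx":0,"ry":0,"rz":12}
    - {"claw":230,"dx":-0.0005,"dy":0,"dz":0,"rx":0,"ry":0,"rz":16}
    - {"claw":230,"dx":-0.0005,"dy":0,"dz":0,"rx":0,"ry":0,"rz":17}
    - {"claw":230,"dx":-0.0005,"dy":0,"dz":0,"rx":0,"ry":0,"rz":17}
    - {"claw":230,"dx":-0.0005,"dy":0,"dz":0,"rx":0,"ry":0,"rz":17}

```text
clock: 10.78
position: [0.4485, 0.0608, 0.0538]
tcp_rot: [0.591, 0.389, -0.388, -0.591]
wrist_force: [-2.6, 1.4, 5.5]
grip_width: 0.205
```

```bash
python3 - <<'E'
from h import *
st()
f=imaging.grab_frame('side');save(f,'s7.png')
g=imaging.grab_frame('top');save(g,'t7.png')
gauge(g,cv2.imread('pics/t7.png'))
im,xs,ys=rect('top',g,cv2.imread('pics/t7.png'),x=(.585,.645),y=(.11,.23),s=.0002)
a=cv2.imread('pics/s7.png')[180:230,345:385]
cv2.imwrite('pics/c7.png',np.vstack([im,cv2.resize(a,(400,500),interpolation=cv2.INTER_CUBIC)[100:350].repeat(1,0).copy() if 0 else cv2.copyMakeBorder(cv2.resize(a,None,fx=8,fy=8,interpolation=cv2.INTER_CUBIC)[:280],0,0,0,im.shape[1]-320,cv2.BORDER_CONSTANT)]))
E
```

```text
t 10.78 pos [0.4485 0.0608 0.0538] jawyaw 156.64 down [ 0.002  0.    -1.   ] q6 -1.177 F [-2.6  1.4  5.5] T [ 0.14  0.97 -0.13] w 17.4
fence z.072 [(np.float64(158.16), '+'), (np.float64(157.37), '-')]
rail z 0.05 [(np.float64(175.6), '-'), (np.float64(148.88), '+')]
rail z 0.06 [(np.float64(225.46), '-'), (np.float64(219.34), '+'), (np.float64(212.85), '-'), (np.float64(199.97), '-'), (np.float64(194.44), '+'), (np.float64(189.54), '-'), (np.float64(183.01), '+'), (np.float64(178.48), '-'), (np.float64(147.35), '+'), (np.float64(142.57), '-'), (np.float64(136.65), '+'), (np.float64(130.53), '-'), (np.float64(122.23), '+'), (np.float64(117.06), '-'), (np.float64(111.17), '+')]
pointer gap min 168.6 61
```

View pics/c7.png

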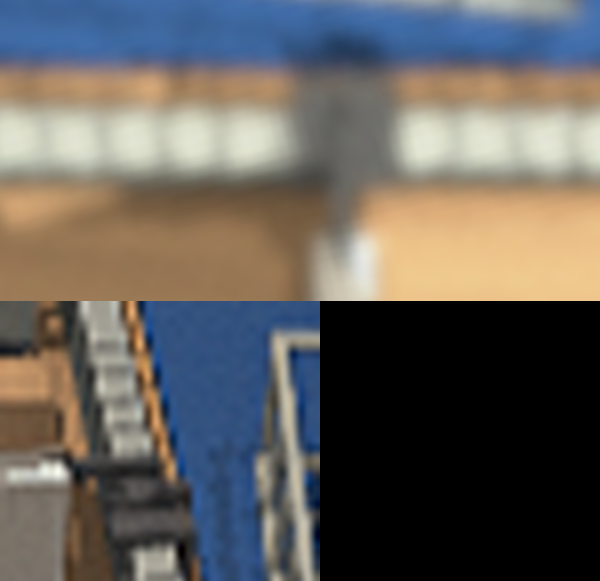

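```bash
cat >> h.py <<'E'
def fence(g,img):
    from scipy.ndimage import gaussian_filter1d as G
    for x in((.57,.578),(.578,.586),(.586,.593)):
        im,xs,ys=rect('top',g,img,z=.072,x=x,y=(.10,.23),s=.0002)
        p=G(im[...,0].astype(float).mean(0),4); d=np.diff(p)
        i,j=np.argmax(d),np.argmin(d)
        def pk(d,i):
            a,b,c=d[i-1],d[i],d[i+1]; return ys[i]-.0001-.0002*.5*(a-c)/(a-2*b+c)
        l,r_=pk(d,i),pk(-d,j); print('fence edges',(l*1e3).round(2),(r_*1e3).round(2),'mid',((l+r_)*500).round(2))
E
python3 - <<'E'
from h import *
g=imaging.grab_frame('top')
for n in('top0','t5','t6','t7'): print(n);fence(g,cv2.imread(f'pics/{n}.png'))
E
```

```text
top0
fence edges 214.27 201.6 mid 207.93
fence edges 214.13 201.49 mid 207.81
fence edges 214.06 201.47 mid 207.77
t5
fence edges 131.52 119.02 mid 125.27
fence edges 131.5 119.0 mid 125.25
fence edges 131.46 118.99 mid 125.22
t6
fence edges 157.33 146.31 mid 151.82
fence edges 158.21 146.29 mid 152.25
fence edges 158.99 146.31 mid 152.65
t7
fence edges 167.17 156.52 mid 161.85
fence edges 167.14 155.37 mid 161.26
fence edges 167.31 154.85 mid 161.08
```

Emit:
apply_moves:
  commands:
    - {"claw":230,"dx":0,"dy":0,"dz":0,"rx":0,"ry":0,"rz":1.5}
    - {"claw":230,"dx":0,"dy":0,"dz":0,"rx":0,"ry":0,"rz":1.5}
    - {"claw":230,"dx":0,"dy":0,"dz":0,"rx":0,"ry":0,"rz":1.5}

```text
clock: 11.3
position: [0.4485, 0.0608, 0.0538]
tcp_rot: [0.586, 0.397, -0.396, -0.586]
wrist_force: [-2.7, 0.1, 6.1]
grip_width: 0.203
```

```bash
python3 - <<'E'
from h import *
from scipy.ndimage import gaussian_filter1d as G
st()
g=imaging.grab_frame('top');save(g,'t8.png')
fence(g,cv2.imread('pics/t8.png'))
for n in('top0','t5'):
  for z in(.052,.06):
    im,xs,ys=rect('top',g,cv2.imread(f'pics/{n}.png'),z=z,x=(.612,.622),y=(.14,.185),s=.0001)
    d=np.diff(G(im.astype(float).mean((0,2)),8)); print(n,z,[(ys[k]*1e3).round(1) for k in (d.argmin(),d.argmax())],(ys[d.argmin()]+ys[d.argmax()])*500)
# pointer over gap between fence and rail in top0,t5,t8
for n,y in(('top0',.208),('t5',.1252),('t8',.162)):
  im,xs,ys=rect('top',g,cv2.imread(f'pics/{n}.png'),z=.066,x=(.602,.622),y=(y-.01,y+.01),s=.0001)
  for a,b in((.604,.608),(.608,.613),(.613,.618),(.618,.622)):
    p=G(im[(xs>=a)&(xs<b)].astype(float).mean((0,2)),5);w=np.clip(p.max()*.5+p.min()*.5-p,0,None);print(n,a,(ys[p.argmin()]*1e3).round(2),((w*ys).sum()/w.sum()*1e3).round(2))
E
```

```text
t 11.3 pos [0.4485 0.0608 0.0538] jawyaw 158.14 down [ 0.002  0.    -1.   ] q6 -1.203 F [-2.7  0.1  6.1] T [ 0.11  0.91 -0.01] w 17.3
fence edges 167.97 157.26 mid 162.61
fence edges 168.01 157.12 mid 162.57
fence edges 168.06 155.56 mid 161.81
top0 0.052 [np.float64(172.7), np.float64(150.3)] 161.5000000000026
top0 0.06 [np.float64(172.4), np.float64(150.4)] 161.4000000000026
t5 0.052 [np.float64(172.7), np.float64(150.2)] 161.4500000000026
t5 0.06 [np.float64(172.4), np.float64(150.3)] 161.3500000000026
top0 0.604 205.0 206.08
top0 0.608 207.3 207.22
top0 0.613 208.0 207.97
top0 0.618 207.9 207.93
t5 0.604 129.9 129.59
t5 0.608 126.3 126.71
t5 0.613 125.6 125.6
t5 0.618 125.6 125.7
t8 0.604 168.5 167.85
t8 0.608 166.8 167.11
t8 0.613 165.2 162.57
t8 0.618 163.8 161.84
```

Emit:
apply_moves:
  commands:
    - {"claw":140,"dx":-0.0003,"dy":0,"dz":0,"rx":0,"ry":0,"rz":0}
    - {"claw":110,"dx":-0.0003,"dy":0,"dz":0,"rx":0,"ry":0,"rz":0}
    - {"claw":110,"dx":-0.0003,"dy":0,"dz":0,"rx":0,"ry":0,"rz":0}
    - {"claw":110,"dx":0,"dy":0,"dz":0.04,"rx":0,"ry":0,"rz":0}
    - {"claw":110,"dx":0,"dy":0,"dz":0.09,"rx":0,"ry":0,"rz":0}
    - {"claw":110,"dx":-0.03,"dy":0,"dz":0.14,"rx":0,"ry":0,"rz":0}
    - {"claw":160,"dx":-0.08,"dy":0,"dz":0.16,"rx":0,"ry":0,"rz":0}
    - {"claw":255,"dx":-0.1,"dy":0,"dz":0.16,"rx":0,"ry":0,"rz":0}
    - {"claw":255,"dx":-0.1,"dy":0,"dz":0.16,"rx":0,"ry":0,"rz":0}

```text
clock: 12.48
position: [0.3478, 0.0606, 0.2125]
tcp_rot: [0.586, 0.397, -0.395, -0.585]
wrist_force: [1.4, -0.8, 0.8]
grip_width: 0.002
```

```bash
python3 - <<'E'
from h import *
st()
g=imaging.grab_frame('top');save(g,'t9.png')
f=imaging.grab_frame('side');save(f,'s9.png')
fence(g,cv2.imread('pics/t9.png'))
cv2.imwrite('pics/a9.png',cv2.resize(f['color'][100:310,180:420,::-1],None,fx=2.8,fy=2.8,interpolation=cv2.INTER_CUBIC))
cv2.imwrite('pics/b9.png',cv2.resize(g['color'][140:310,230:430,::-1],None,fx=3.5,fy=3.5,interpolation=cv2.INTER_CUBIC))
E
```

```text
t 12.47 pos [0.3478 0.0606 0.2125] jawyaw 158.11 down [ 0.002 -0.    -1.   ] q6 -1.207 F [ 1.4 -0.8  0.8] T [-0.02 -0.02  0.01] w 0.2
fence edges 168.18 155.72 mid 161.95
fence edges 168.1 155.93 mid 162.02
fence edges 168.07 155.86 mid 161.96
```

View pics/a9.png

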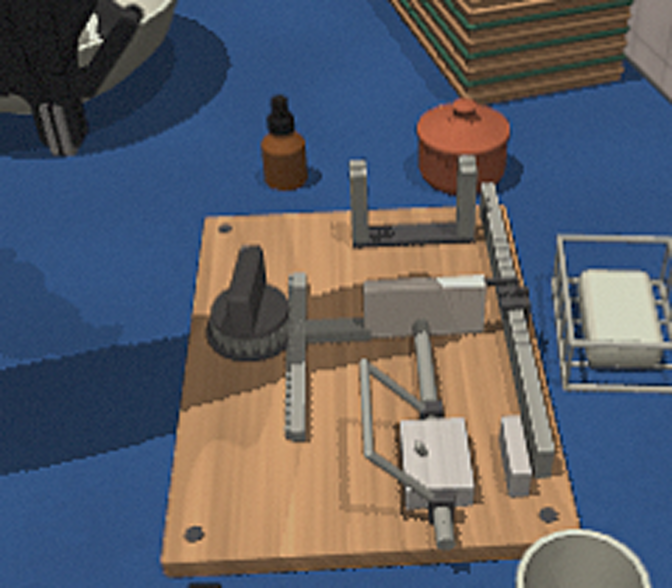

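View pics/b9.png

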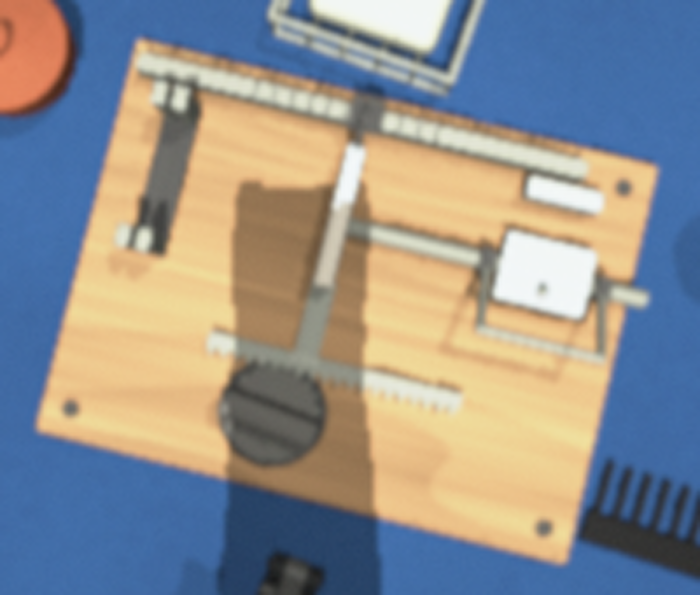

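Emit:
apply_moves:
  commands:
    - {"claw":255,"dx":0.02,"dy":-0.02,"dz":0,"rx":0,"ry":0,"rz":-10}
    - {"claw":255,"dx":0.04,"dy":-0.045,"dz":0,"rx":0,"ry":0,"rz":-20}
    - {"claw":255,"dx":0.06,"dy":-0.07,"dz":0,"rx":0,"ry":0,"rz":-30}
    - {"claw":255,"dx":0.08,"dy":-0.095,"dz":0,"rx":0,"ry":0,"rz":-40}
    - {"claw":255,"dx":0.1,"dy":-0.12,"dz":0,"rx":0,"ry":0,"rz":-50}
    - {"claw":255,"dx":0.113,"dy":-0.145,"dz":0,"rx":0,"ry":0,"rz":-60}
    - {"claw":255,"dx":0.113,"dy":-0.155,"dz":-0.01,"rx":0,"ry":0,"rz":-70}
    - {"claw":255,"dx":0.113,"dy":-0.155,"dz":-0.03,"rx":0,"ry":0,"rz":-80}
    - {"claw":255,"dx":0.113,"dy":-0.155,"dz":-0.05,"rx":0,"ry":0,"rz":-83}
    - {"claw":255,"dx":0.113,"dy":-0.155,"dz":-0.07,"rx":0,"ry":0,"rz":-83}

```text
clock: 13.82
position: [0.4613, -0.0948, 0.1397]
tcp_rot: [-0.701, 0.093, -0.091, 0.701]
wrist_force: [0.8, 0.4, -0.4]
grip_width: -0.001
```

Emit:
apply_moves:
  commands:
    - {"claw":255,"dx":0,"dy":0,"dz":-0.03,"rx":0,"ry":0,"rz":0}
    - {"claw":255,"dx":0,"dy":0,"dz":-0.06,"rx":0,"ry":0,"rz":0}
    - {"claw":255,"dx":0,"dy":0,"dz":-0.06,"rx":0,"ry":0,"rz":0}

```text
clock: 14.2
position: [0.4585, -0.0937, 0.0778]
tcp_rot: [-0.701, 0.095, -0.089, 0.702]
wrist_force: [-0.7, -0.6, 0.8]
grip_width: -0.004
```

```bash
python3 - <<'E'
from h import *
s=st();print(s["position"]@XC,s["position"]@YC)
g=imaging.grab_frame('top');f=imaging.grab_frame('side');save(f,'s10.png')
fence(g,g['color'][:,:,::-1].copy())
cv2.imwrite('pics/a10.png',cv2.resize(f['color'][100:310,180:420,::-1],None,fx=2.8,fy=2.8,interpolation=cv2.INTER_CUBIC))
E
```

```text
t 14.2 pos [ 0.4585 -0.0937  0.0778] jawyaw 75.09 down [-0.008  0.003 -1.   ] q6 -0.085 F [-0.7 -0.6  0.8] T [ 0.03 -0.01  0.  ] w -0.3
0.46727449116351166 0.026091141256516653
fence edges 168.15 155.92 mid 162.03
fence edges 168.1 155.91 mid 162.0
fence edges 168.07 155.86 mid 161.96
```

View pics/a10.png

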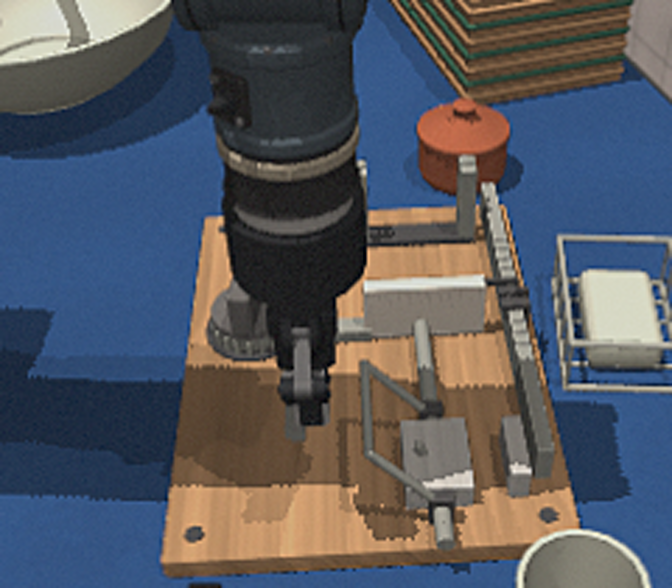

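Emit:
apply_moves:
  commands:
    - {"claw":255,"dx":0.01,"dy":-0.0026,"dz":0,"rx":0,"ry":0,"rz":0}
    - {"claw":255,"dx":0.019,"dy":-0.005,"dz":0.002,"rx":0,"ry":0,"rz":0}
    - {"claw":255,"dx":0.028,"dy":-0.0074,"dz":0.005,"rx":0,"ry":0,"rz":0}
    - {"claw":255,"dx":0.036,"dy":-0.0095,"dz":0.008,"rx":0,"ry":0,"rz":0}
    - {"claw":255,"dx":0.044,"dy":-0.0116,"dz":0.01,"rx":0,"ry":0,"rz":0}
    - {"claw":255,"dx":0.052,"dy":-0.0137,"dz":0.012,"rx":0,"ry":0,"rz":0}
    - {"claw":255,"dx":0.06,"dy":-0.0158,"dz":0.013,"rx":0,"ry":0,"rz":0}
    - {"claw":255,"dx":0.066,"dy":-0.0174,"dz":0.013,"rx":0,"ry":0,"rz":0}
    - {"claw":255,"dx":0.071,"dy":-0.0187,"dz":0.013,"rx":0,"ry":0,"rz":0}
    - {"claw":255,"dx":0.071,"dy":-0.0187,"dz":0.013,"rx":0,"ry":0,"rz":0}

```text
clock: 15.55
position: [0.5322, -0.1132, 0.0946]
tcp_rot: [-0.701, 0.092, -0.092, 0.701]
wrist_force: [1.1, 0.2, 0.2]
grip_width: 0.004
```

```bash
python3 - <<'E'
from h import *
s=st();print(s["position"]@XC,s["position"]@YC)
f=imaging.grab_frame('side');save(f,'s11.png')
cv2.imwrite('pics/a11.png',cv2.resize(f['color'][100:310,180:420,::-1],None,fx=2.8,fy=2.8,interpolation=cv2.INTER_CUBIC))
E
```

```text
t 15.55 pos [ 0.5322 -0.1132  0.0946] jawyaw 75.1 down [-0.  0. -1.] q6 -0.073 F [1.1 0.2 0.2] T [ 0.03  0.03 -0.01] w 0.3
0.5435309942067387 0.02592622950430307
```

View pics/a11.png

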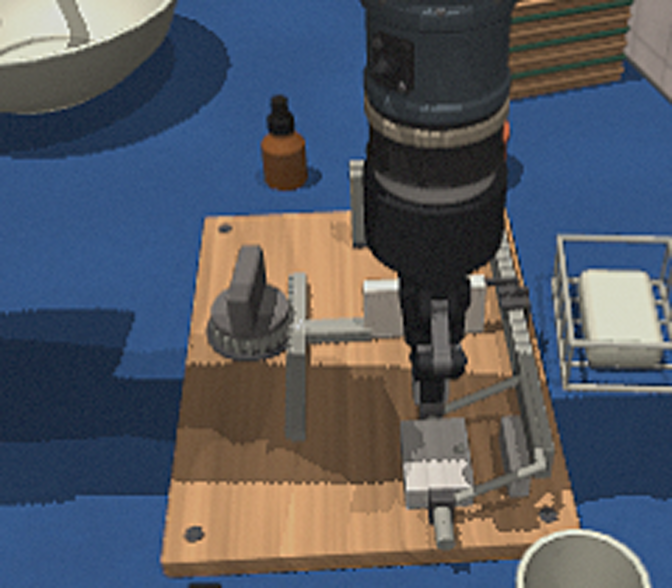

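The bail has snapped down on the +x side: its cross bar lies over the keeper at about (520–545, 380–465), and the fingers are clear of it. Next I raise the tool and back it away.

Emit:
apply_moves:
  commands:
    - {"claw":255,"dx":-0.01,"dy":0,"dz":0.04,"rx":0,"ry":0,"rz":0}
    - {"claw":255,"dx":-0.02,"dy":0,"dz":0.1,"rx":0,"ry":0,"rz":0}
    - {"claw":255,"dx":-0.07,"dy":0,"dz":0.14,"rx":0,"ry":0,"rz":0}
    - {"claw":255,"dx":-0.12,"dy":0,"dz":0.15,"rx":0,"ry":0,"rz":0}
    - {"claw":255,"dx":-0.17,"dy":0,"dz":0.15,"rx":0,"ry":0,"rz":0}
    - {"claw":255,"dx":-0.2,"dy":0,"dz":0.15,"rx":0,"ry":0,"rz":0}
    - {"claw":255,"dx":-0.2,"dy":0,"dz":0.15,"rx":0,"ry":0,"rz":0}

```text
clock: 16.48
position: [0.3307, -0.113, 0.2454]
tcp_rot: [0.701, -0.092, 0.093, -0.701]
wrist_force: [0.5, -0.4, 0.3]
grip_width: -0.004
```

```bash
python3 - <<'E'
from h import *
st()
g=imaging.grab_frame('top');f=imaging.grab_frame('side');save(f,'s12.png');save(g,'t12.png')
fence(g,g['color'][:,:,::-1].copy())
cv2.imwrite('pics/b12.png',cv2.resize(g['color'][140:310,230:430,::-1],None,fx=3.5,fy=3.5,interpolation=cv2.INTER_CUBIC))
im,xs,ys=rect('top',g,cv2.imread('pics/t12.png'),x=(.585,.645),y=(.11,.23),s=.0002);cv2.imwrite('pics/r12.png',im)
E
```

```text
t 16.48 pos [ 0.3307 -0.113   0.2454] jawyaw 75.01 down [ 0.002 -0.001 -1.   ] q6 -0.26 F [ 0.5 -0.4  0.3] T [-0.02 -0.01 -0.01] w -0.4
fence edges 168.15 155.9 mid 162.02
fence edges 168.09 155.9 mid 161.99
fence edges 168.15 155.79 mid 161.97
```

View pics/b12.png

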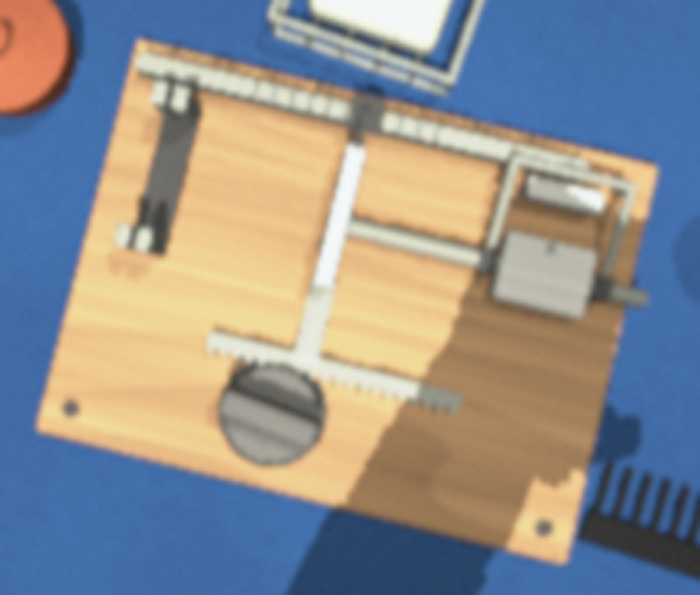

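View pics/s12.png

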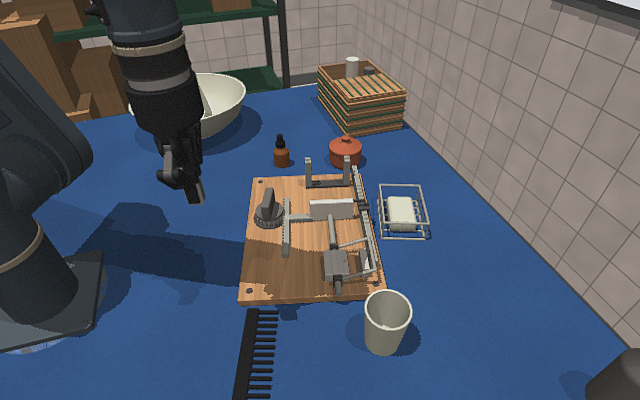

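View pics/r12.png

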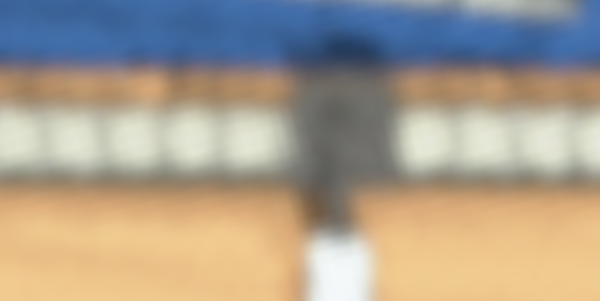

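```bash
python3 -c "
from h import *
print(r.job_done())"
```

```text
the job is handed in; nothing more can be done
None
```

The fence is set at the clip and the bail is clamped; I handed the job in at about 16.6 s, with the robot clear of everything.

- **Winding back:** the fence started about 46 mm past the clip. I gripped the knob bar and turned it clockwise until the pointer was about 36 mm short, well beyond the 15 mm asked.
- **Setting the fence:** I then turned it 93.5° counter-clockwise without ever reversing. The first 23° or so took up the play, and the rest drove the pointer up to the clip.
- **Alignment:** in the last top picture the fence sits at 162.0 mm along the travel and the clip at 161.4 to 161.8 mm. The pointer is in line, possibly 0.3 to 0.8 mm past. That is close to what the camera can resolve, so I did not rewind to chase it.
- **Play:** I could not measure the play directly. The knob bar read about 69° in the picture after release, against 68° when I let go, so it does not appear to have sprung back.
- **Bail:** I pushed it over with the closed fingers and it snapped down on the +x side, over the keeper. The fence reading did not change during this.
- **Surroundings:** the cage, bottle, comb, box and tumbler look unmoved in the pictures from before and after. I compared those by eye only.
- **Trained networks:** some reports were wrong. For example, one put the fence pointer on the bail, so I took all positions from my own image measurements instead.

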